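Fit the adjustable wrench to a display stand's hold-down nut and tighten it

TASK

The adjustable wrench lies around the stand's hold-down nut with its jaws too wide. Roll its worm until the jaws just fit the nut, then swing the handle to tighten the nut an eighth of a turn, clockwise seen from above. Leave the wrench lying flat on the nut, and do not disturb the two tins standing on the plate.

Things in the scene. Friction and masses are not known exactly. Their poses are not given: they have to be found in the camera images.
- wrench_mouth (a point): Bright steel adjustable wrench, 220 mm long, head 19 mm thick, 0.55 kg, lying flat and loose on the plate, jaws around the nut. Point: mouth's middle when fitted, 9.5 mm above its underside. Axes (all wrench points): x from handle to jaws, y to the fixed jaw, z up. The throat, 19 mm behind the point, stops it against the nut when pushed forward (+x); pulled back it comes off.
- worm_top (a point): Top of the worm: ridged dark thumbwheel, 24 mm diameter, 20 mm wide, axle along wrench y, 50 mm behind the mouth, 14 mm to -y, top 6 mm proud of the head, 25 mm above the underside. Point stays on the wrench. A fingertip pressed on it (5 to 15 N) and dragged towards the jaws (+x) closes them, back opens them. Drag takes 3 to 4 N; several 20 mm strokes; it skids when the jaws are tight.
- wrench_handle (a point): Middle of the handle, 140 mm behind the mouth, 7 mm above the wrench's underside. The handle is a straight bar 26 mm wide (along y) and 14 mm thick, from 74 to 200 mm behind the mouth. Pushed sideways on its -y flank (towards wrench +y) it turns the wrench clockwise seen from above.
- jaw (a joint): How far the moving jaw (on the wrench's -y side) has closed, in m: mouth width = 43 mm - value, so 0.011 is exactly the nut's 32 mm. It follows the worm at 1.5 mm per radian. Starts between 0 and 0.0037.
- worm (a joint): Turn of the worm in rad from the widest mouth; grows as its top rolls towards the jaws and they close. It stays where it is left.
- nut_top (a point): Centre of the top of a steel hexagon nut, 32 mm across flats, 37 across corners, 20 mm high, on a stud 9 mm taller, on a fixed grey steel plate 300 x 420 x 10 mm. The wrench lies on the plate too, 20 mm below this point; the nut's flats start within about 4 degrees of the jaws. A post, 30 mm thick, 170 mm tall, stands on the plate 130 mm from the nut on the side away from the handle.
- nut (a joint): Turn of the nut in rad, 0 at the start, growing clockwise seen from above (tightening). An eighth of a turn is 0.785. It turns stiffly (0.35 N m, about 2.5 N at the handle point), stays where it is left and does not move up or down.
- flat_tin_center (a point): Centre of a flat tin, 82 mm diameter and 36 mm high, standing on the plate near its robot-side right corner; not to be disturbed.
- tall_tin_center (a point): Centre of a tall tin, 66 mm diameter and 85 mm high, standing on the plate near its far left corner; not to be disturbed.
There are look-alikes about, which are no part of the job. Of the things shaped like the part that bears wrench_mouth, the bare steel one is meant.

How it is judged:
On the way, in this order (a step that is already met when the one before it is completed fails the run):
1. The jaws are closed on the nut: mouth no wider than 34 mm, the nut not yet turned and still between the jaws (value of joint jaw above 0.009 m and value of joint nut below 0.3 rad and horizontal distance between wrench_mouth and nut_top below 0.008 m), for 0.2 s.
2. The nut is turned clockwise with the fitted wrench (value of joint nut above 0.55 rad and value of joint jaw above 0.009 m and horizontal distance between wrench_mouth and nut_top below 0.008 m), for 0.1 s.
At the end, for the whole second after the job is handed in: The nut stands 0.55 to 1.0 rad (an eighth of a turn, about 13 degrees either way) clockwise of its start; the wrench lies flat (within 0.1 rad) and at rest, its mouth centre within 8 mm of the nut's axis and its jaws fitted (mouth at most 34 mm wide) (all of step 2 and value of joint nut below 1 rad and angle between wrench_mouth's own z axis and vertical below 0.1 rad and velocity of joint nut below 0.05 rad/s and linear speed of wrench below 0.02 m/s); the robot touches nothing.
It fails at once if A tin on the plate is shifted by more than 25 mm or tipped (distance of any of flat_tin_center, tall_tin_center from where it was at the start of the episode above 0.025 m or angle between any of flat_tin_center, tall_tin_center's own z axis and vertical above 0.35 rad).
It also fails if it takes over 70 s, if anything falls off the work surface, if the arm or the gripper's body presses on something with over 40 N, if the wrist force passes 120 N, or if a joint passes its speed limit or range.

ROBOT

A 7-joint arm with a two-finger parallel gripper is mounted at the origin on the work surface. World frame = base frame: x ahead of the robot, y to its left, z up, the work surface at z = 0. Lengths are in m, angles in rad, forces in N, time in s.
With the tool pointing down it reaches from about 0.425 to 0.925 m from the base axis. Payload 6.8 kg.
Tool frame: the origin (TCP) lies at the very end of the fingers, on their centre line; the grasp point (between the pads) lies 19 mm behind it; z points along the fingers, y is the line along which they close (so a half turn about z gives the same grasp; the last joint's range is limited). The gripper opens to 85 mm and grips with 20 to 120 N. Pads are 22 mm wide; open, the fingers measure 114 mm over their backs; the gripper's body (76 mm by 85 mm) begins 54 mm behind the grasp point. The pads swing forward as they close: fully open they stand 13 mm farther back than shut.
Start: joints at [1.215, 0.477, 0.022, 1.555, -0.011, 1.109, -0.083], TCP at [0.166, -0.654, 0.231] pointing down, gripper open.
Joint ranges: [-2.96, 2.96], [-0.34, 2.1], [-1.41, 1.46], [0.24, 2.44], [-1.37, 4.51], [0.17, 1.92], [-2.96, 2.96]. Speed limits (rad/s): [2.39, 2.39, 3.14, 3.14, 3.14, 3.14, 3.14].

INTERFACE

Orientations are given as a unit quaternion [w, x, y, z].
In Python, from station import get_obs, read_camera, hand_in gives the robot as it stands.
- The arm moves only by the tool arm_command, never from a script. Its argument "commands" is one flat list of numbers, 7 for each row, row after row: the shift along the tool's x, y, z in m, then the turn, a rotation vector about the tool's x, y, z in degrees, then the opening, from 0 (shut) to 1 (fully open). In form: [tx, ty, tz, rx, ry, rz, fingers, tx, ty, tz, rx, ry, rz, fingers, ...]. A call has 1 to 8 rows; each row is the pose to reach, as a shift and turn from the pose commanded when the call began, along the tool's axes at that moment; what a row does not reach only later rows make up. A row lasts 1/10 s, in which the tool goes at most 50 mm and 8.59 degrees, less where a joint would pass 70% of its speed; a pose out of reach is approached as far as the arm can. A call with a gripper value outside its range is refused whole. The fingers move at their own pace and stop on an object; "force" is the grip in N (left out, the last holds). Time passes only in rows, so rows that repeat a pose let the fingers close. It gives the time, the measured TCP pose, the force, the opening and the grip force at its end, in the units of the state.
- get_obs(): the state, without advancing time (a new reading comes with each control period).
- read_camera(name): name is "side" or "top" or "wrist"; returns a dict with "img" (384x512x3 uint8, red, green, blue), "camera_matrix" (3x3 intrinsics, pixels), "pose" (4x4, takes a point from camera to world coordinates). Camera axes: x right, y down, z forward; pixel columns grow to the right and rows downward; lengths in m; the calibration is good to about 2 mm. A picture is of the moment at which its call begins. There is no depth.
- hand_in(): hands the job in; it is judged then, once.
The state is a dict: "t": time; "q": joint angles; "joint_vel": joint speeds; "joint_torque": joint torques, N m; "eef_pos": TCP position; "tool_rot": TCP orientation; "contact_force": force on the tool from outside, world axes, zero at the start; "torque": the same for the moment, N m; "gripper_width": opening from 0.0 (shut) to 1.0 (fully open); "grasp_force": force on a finger pad.
Only numpy, scipy, OpenCV 4.12 (cv2) and the standard library are available. Lean on these libraries where they do the work, as an engineer would, in place of code of your own. Each camera call takes 0.05 s, during which the arm holds its last target. There are 200 camera calls.

## Working session

There is one attempt and no reset: what is moved stays moved. The work goes in short steps, Python scripts to look and compute and a tool call to move; the robot and the scene stay as the last step left them, time stands still between calls to the robot, and variables do not carry over. Pictures are saved under pics/ and viewed, at most 10 in all, crops included, and the job is handed in when it is done.

Besides the shell and the picture viewer there is one more tool, called after "Emit:" by a JSON object that holds its "api" and its "payload". arm_command: Moves the arm, as the interface text tells. Its arguments: {"type":"object","properties":{"commands":{"type":"array","items":{"type":"number"}},"force":{"type":"number"}},"required":["commands"]}

```bash
mkdir -p pics; ls
cat > h.py <<'E'
import numpy as np, cv2
from station import get_obs, read_camera
def ray(c,u,v,z):
    K=np.array(c["camera_matrix"]);T=np.array(c["pose"])
    d=T[:3,:3]@np.linalg.solve(K,[u,v,1.]);o=T[:3,3]
    return o+d*(z-o[2])/d[2]
def proj(c,p):
    K=np.array(c["camera_matrix"]);T=np.array(c["pose"])
    q=K@(T[:3,:3].T@(np.array(p)-T[:3,3]));return q[:2]/q[2]
def save(c,name,crop=None,s=1):
    im=c["img"][:,:,::-1]
    if crop: x0,y0,x1,y1=crop; im=im[y0:y1,x0:x1]
    cv2.imwrite("pics/"+name,cv2.resize(im,None,fx=s,fy=s,interpolation=cv2.INTER_CUBIC))
E
python3 - <<'E'
from h import *
import pickle
o=get_obs();print(o)
for n in("top","side"):
    c=read_camera(n);pickle.dump(c,open(n+".pkl","wb"));print(np.round(c["pose"],3).tolist(),np.round(c["camera_matrix"],1).tolist())
    save(c,n+"0.png",None,1.5)
E
```

```text
pics
{'t': 0.0, 'q': array([ 1.21488299,  0.47780494,  0.0223447 ,  1.55644244, -0.01148864,
        1.10931894, -0.08310829]), 'joint_vel': array([-1.68669748e-03,  1.84614475e-03, -9.46883055e-04,  1.46554085e-03,
       -1.68631511e-03, -1.87098667e-05, -1.52609888e-04]), 'joint_torque': array([ 4.36832543e-04, -5.96453118e+01,  1.60778023e+00, -2.81192797e+01,
        1.24076981e-02,  9.36728407e-03, -1.29799949e-05]), 'eef_pos': array([ 0.16540059, -0.65380878,  0.23032639]), 'tool_rot': array([-9.03313561e-04,  9.92332094e-01,  1.23596777e-01, -1.88055723e-04]), 'contact_force': array([ 0.20553787,  0.65447609, -0.21127468]), 'torque': array([-0.02143234,  0.00250137, -0.00182859]), 'grasp_force': 0.0, 'gripper_width': 0.9994210134849281}
[[0.019, -0.998, 0.06, 0.42], [-1.0, -0.019, 0.01, 0.083], [-0.009, -0.06, -0.998, 1.212], [0.0, 0.0, 0.0, 1.0]] [[473.4, 0.0, 255.2], [0.0, 473.4, 200.0], [0.0, 0.0, 1.0]]
[[-0.834, -0.278, 0.476, 0.084], [-0.552, 0.415, -0.723, 0.71], [0.004, -0.866, -0.5, 0.487], [0.0, 0.0, 0.0, 1.0]] [[384.3, 0.0, 258.4], [0.0, 384.3, 193.6], [0.0, 0.0, 1.0]]
```

View pics/top0.png

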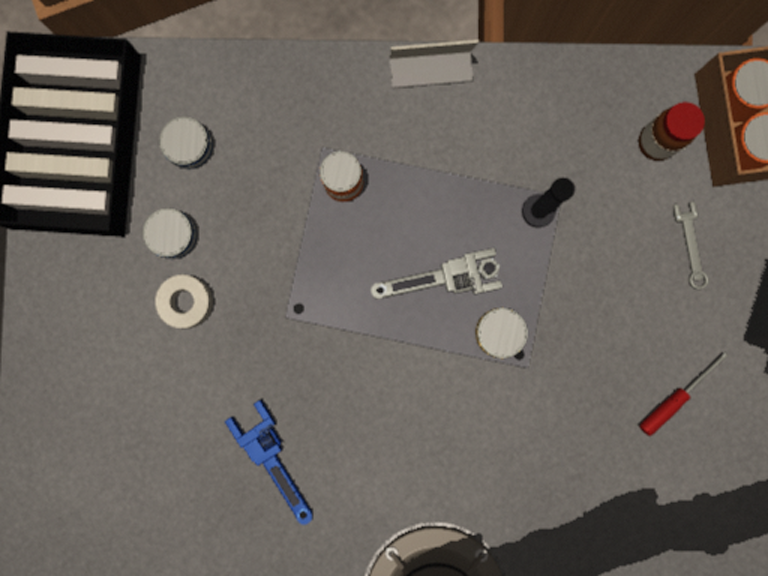

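View pics/side0.png

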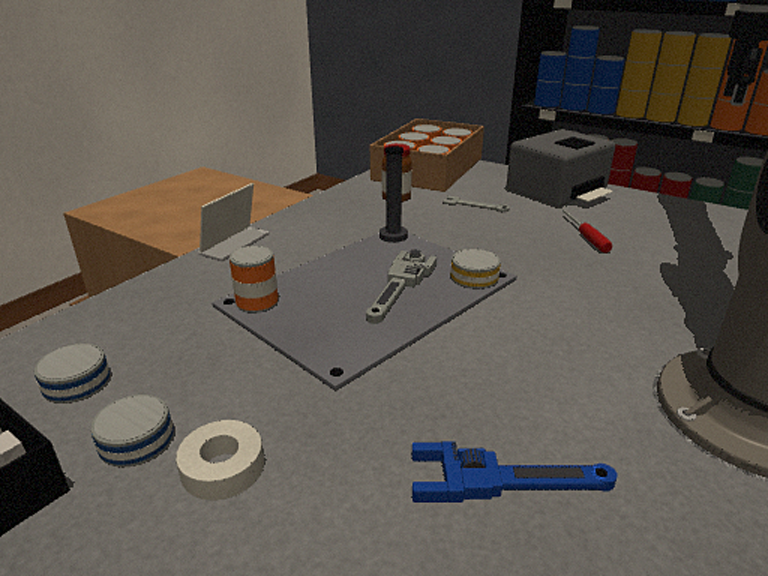

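Candidates in the top view (1.5x picture): a bare steel adjustable wrench at (440,275) around the nut, a blue adjustable wrench at (265,460), and a small open-end spanner at (692,245). I choose the steel one on the plate. The tins on the plate are at (342,170) tall and (502,332) flat, and the post is at (540,208). Next is one close crop.

Run:
```python
from h import *
import pickle
c=pickle.load(open("top.pkl","rb"));save(c,"top1.png",(240,155,350,235),7)
```

```text
(no output)
```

View pics/top1.png

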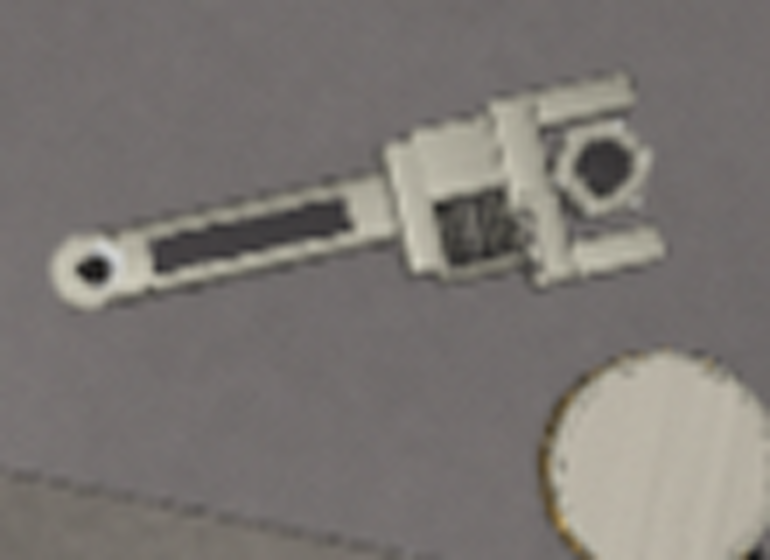

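The crop shows the steel wrench: the nut is at crop (603,167), worm at (478,227), handle slot from (152,257) to (350,212), and handle hole at (95,266). The fixed jaw is on the upper side (+X).

Run:
```python
from h import *
import pickle
c=pickle.load(open("top.pkl","rb"))
f=lambda u,v,z:ray(c,240+u/7,155+v/7,z)
for n,u,v,z in [("nut",603,170,.03),("worm",478,227,.035),("s1",152,257,.024),("s2",350,212,.024),("hole",95,268,.024),("fj1",536,108,.029),("fj2",633,87,.029),("mj1",575,258,.029),("mj2",663,241,.029),("flat",665,470,.046)]:print(n,f(u,v,z).round(4))
a=f(95,268,.024);
for b in (f(350,212,.024),):
    d=(b-a)[:2];d/=np.linalg.norm(d);x=d;y=np.array([-d[1],d[0]]);print("x",x,np.degrees(np.arctan2(*x[::-1])))
m=f(603,170,.03)[:2]
w=f(478,227,.035)[:2];h=f(95,268,.024)[:2]
print("worm rel nut",(w-m)@x,(w-m)@y,"hole",(h-m)@x,(h-m)@y,"s1",(f(152,257,.024)[:2]-m)@x, (f(633,87,.029)[:2]-m)@x)
print("worm from hole",(w-h)@x,(w-h)@y)
print("post",ray(c,540/1.5,210/1.5,.01),"tall",ray(c,342/1.5,166/1.5,.095))
o=get_obs()
from scipy.spatial.transform import Rotation as R
q=o["tool_rot"];print(R.from_quat(np.r_[q[1:],q[0]]).as_matrix().round(3))
```

```text
nut [ 0.5461 -0.0816  0.03  ]
worm [ 0.5244 -0.0366  0.035 ]
s1 [0.5123 0.0792 0.024 ]
s2 [0.5299 0.0083 0.024 ]
hole [0.508  0.0996 0.024 ]
fj1 [ 0.5681 -0.0575  0.029 ]
fj2 [ 0.5763 -0.0921  0.029 ]
mj1 [ 0.5144 -0.072   0.029 ]
mj2 [ 0.5211 -0.1034  0.029 ]
flat [ 0.439  -0.1022  0.046 ]
x [ 0.23321195 -0.97242593] -76.51375308813603
worm rel nut -0.04875224091543121 -0.010657310942310323 hole -0.18502531475748374 0.005204434246806374 s1 -0.16416321188303382 0.017324311175618168
worm from hole 0.13627307384205253 -0.0158617451891167
post [ 0.65075248 -0.16978321  0.01      ] tall [0.69973003 0.1636125  0.095     ]
[[ 0.969  0.245 -0.001]
 [ 0.245 -0.969  0.002]
 [-0.    -0.002 -1.   ]]
```

Emit:
{"api": "arm_command", "payload": {"commands": [0.5,-0.52,0,0,0,0,0,0.5,-0.52,0,0,0,0,0,0.5,-0.52,0,0,0,0,0,0.5,-0.52,0,0,0,0,0,0.5,-0.52,0,0,0,0,0,0.5,-0.52,0,0,0,0,0,0.5,-0.52,0,0,0,0,0,0.5,-0.52,0,0,0,0,0]}}

```text
t: 0.9
eef_pos: [0.364, -0.3049, 0.2312]
tool_rot: [0.0, 0.992, 0.123, -0.0]
contact_force: [-0.1, 0.5, -0.7]
gripper_width: 0.003
grasp_force: 0.0
```

Emit:
{"api": "arm_command", "payload": {"commands": [0.223,-0.232,0,0,0,0,0,0.223,-0.232,0,0,0,0,0,0.223,-0.232,0,0,0,0,0,0.223,-0.232,0.08,0,0,0,0,0.223,-0.232,0.13,0,0,0,0,0.223,-0.232,0.15,0,0,0,0,0.223,-0.232,0.15,0,0,0,0,0.223,-0.232,0.15,0,0,0,0]}}

```text
t: 1.7
eef_pos: [0.5225, -0.0244, 0.0786]
tool_rot: [-0.001, 0.992, 0.125, -0.001]
contact_force: [0.4, -0.2, 0.7]
gripper_width: 0.0
grasp_force: 0.0
```

Run:
```python
from h import *
o=get_obs();print(o["eef_pos"],o["tool_rot"],o["contact_force"])
a=read_camera("top");b=read_camera("wrist");print(np.round(b["pose"],3).tolist())
save(a,"a.png",(235,140,345,240),5);save(b,"b.png",None,1)
A=cv2.imread("pics/a.png");B=cv2.imread("pics/b.png")
A=cv2.resize(A,(288,262));B=cv2.resize(B,(512,384));C=np.zeros((384,800,3),np.uint8);C[:262,:288]=A;C[:,288:]=B;cv2.imwrite("pics/ab.png",C)
```

```text
[ 0.52246951 -0.02441735  0.07863905] [-8.11932299e-04  9.92171368e-01  1.24875674e-01 -1.17631876e-03] [ 0.43561163 -0.16221469  0.70182939]
[[0.251, -0.92, -0.3, 0.599], [-0.968, -0.24, -0.074, -0.003], [-0.004, 0.309, -0.951, 0.219], [0.0, 0.0, 0.0, 1.0]]
```

View pics/ab.png

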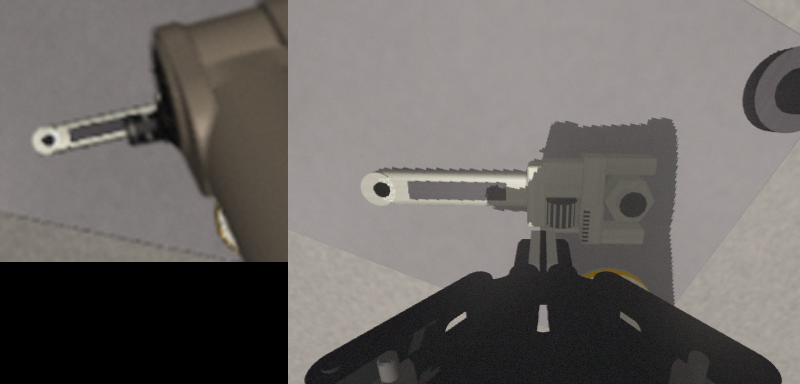

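The wrist view shows the worm at wrist pixel (274,212) and the nut at (341,202), with the handle slot rows level, so the tool is aligned with the wrench. The fingers are just behind and to the robot side of the worm.

Run:
```python
from h import *
b=read_camera("wrist")
for n,u,v,z in[("worm",274,212,.035),("nut",341,200,.03),("hole",93,189,.024),("mjaw tip",355,238,.029),("fjaw tip",368,165,.029)]:print(n,ray(b,u,v,z).round(4))
print(proj(b,get_obs()["eef_pos"]))
h=ray(b,93,189,.024)[:2];w=ray(b,274,212,.035)[:2];print(w-h,np.linalg.norm(w-h))
```

```text
worm [ 0.5278 -0.037   0.035 ]
nut [ 0.5477 -0.0835  0.03  ]
hole [0.5071 0.0995 0.024 ]
mjaw tip [ 0.5203 -0.1055  0.029 ]
fjaw tip [ 0.5776 -0.0935  0.029 ]
[257.67392354 245.57475092]
[ 0.02070849 -0.13645459] 0.13801701783052397
```

Emit:
{"api": "arm_command", "payload": {"commands": [0.001,0.002,0.03,0,0,0,0,0.001,0.002,0.04,0,0,0,0,0.001,0.002,0.04,0,0,0,0,0.001,0.002,0.04,0,0,0,0]}}

```text
t: 2.25
eef_pos: [0.5246, -0.0297, 0.0422]
tool_rot: [0.0, 0.992, 0.123, 0.0]
contact_force: [0.5, 0.0, -0.1]
gripper_width: 0.002
grasp_force: 0.0
```

Emit:
{"api": "arm_command", "payload": {"commands": [0,-0.003,0.004,0,0,0,0,0,-0.003,0.006,0,0,0,0,0,-0.003,0.007,0,0,0,0,0,-0.003,0.008,0,0,0,0,0,-0.003,0.008,0,0,0,0]}}

```text
t: 2.75
eef_pos: [0.5239, -0.0259, 0.0343]
tool_rot: [0.0, 0.992, 0.124, 0.0]
contact_force: [-3.0, 0.2, 11.3]
gripper_width: 0.002
grasp_force: 5.5
```

Emit:
{"api": "arm_command", "payload": {"commands": [0,0.006,0,0,0,0,0,0,0.012,0,0,0,0,0,0,0.018,0,0,0,0,0,0,0.022,0,0,0,0,0,0,0.022,0,0,0,0,0]}}

```text
t: 3.25
eef_pos: [0.5292, -0.0482, 0.0334]
tool_rot: [0.0, 0.992, 0.123, 0.0]
contact_force: [0.3, -0.3, -0.2]
gripper_width: 0.002
grasp_force: 0.0
```

Emit:
{"api": "arm_command", "payload": {"commands": [0,0,-0.03,0,0,0,0,0,-0.03,-0.04,0,0,0,0,0,-0.03,-0.04,0,0,0,0]}}

```text
t: 3.55
eef_pos: [0.5222, -0.0144, 0.0748]
tool_rot: [-0.001, 0.992, 0.126, 0.001]
contact_force: [0.3, 0.5, -0.5]
gripper_width: 0.001
grasp_force: 0.0
```

Run:
```python
from h import *
print(get_obs()["eef_pos"])
b=read_camera("wrist");save(b,"b2.png",(60,120,420,300),2.2);np.save("b2p.npy",b["pose"])
```

```text
[ 0.52220018 -0.01438167  0.07481587]
```

View pics/b2.png

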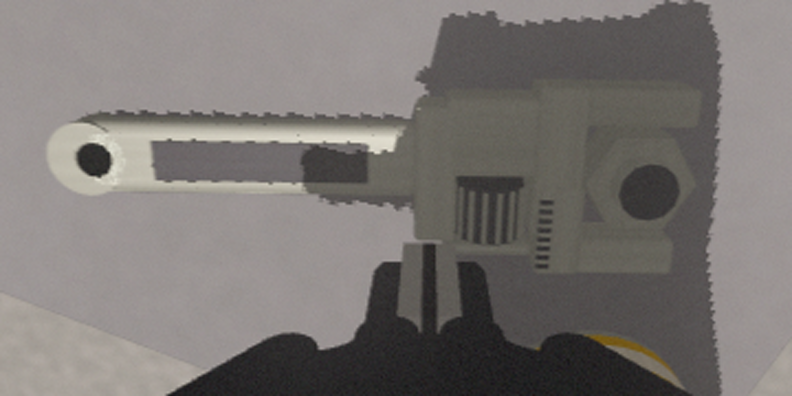

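The crop shows the wrench pushed up against the nut at its throat. The worm is at crop (490,212), the nut at (641,185), and the jaw inner edges at crop rows 128 and 236. The fingers are only about 18 mm thick.

Run:
```python
from h import *
b=read_camera("wrist")
f=lambda u,v,z:ray(b,60+u/2.2,120+v/2.2,z)
P={n:f(u,v,z) for n,u,v,z in[("worm",490,208,.035),("nut",641,185,.03),("hole",94,160,.024),("mj",645,236,.029),("fj",645,128,.029),("nt",641,133,.03),("nb",641,235,.03),("throat",588,170,.029)]}
for n in P:print(n,P[n].round(4))
print(np.linalg.norm(P["mj"]-P["fj"]))
print([ (60+0, proj(b,get_obs()["eef_pos"]))])
print(get_obs()["eef_pos"])
```

```text
worm [ 0.5294 -0.0357  0.035 ]
nut [ 0.548  -0.0832  0.03  ]
hole [0.5087 0.0972 0.024 ]
mj [ 0.5305 -0.0917  0.029 ]
fj [ 0.5667 -0.078   0.029 ]
nt [ 0.565  -0.0769  0.03  ]
nb [ 0.5308 -0.0897  0.03  ]
throat [ 0.5484 -0.0648  0.029 ]
0.038717603757377185
[(60, array([256.1339803, 244.2388818]))]
[ 0.52161543 -0.01766928  0.0733787 ]
```

Emit:
{"api": "arm_command", "payload": {"commands": [0.002,0.011,0.03,0,0,0,0,0.002,0.011,0.036,0,0,0,0,0.002,0.011,0.039,0,0,0,0,0.002,0.011,0.039,0,0,0,0]}}

```text
t: 4.05
eef_pos: [0.5248, -0.0304, 0.0348]
tool_rot: [0.001, 0.992, 0.123, -0.002]
contact_force: [-5.6, -5.0, 12.5]
gripper_width: 0.001
grasp_force: 6.4
```

Emit:
{"api": "arm_command", "payload": {"commands": [0,0.005,0,0,0,0,0,0,0.01,0,0,0,0,0]}}

```text
t: 4.25
eef_pos: [0.5267, -0.0376, 0.0348]
tool_rot: [-0.0, 0.992, 0.124, -0.002]
contact_force: [-7.9, 3.4, 13.9]
gripper_width: 0.001
grasp_force: 7.3
```

Emit:
{"api": "arm_command", "payload": {"commands": [0,0.005,0,0,0,0,0,0,0.009,0,0,0,0,0]}}

```text
t: 4.45
eef_pos: [0.5304, -0.0471, 0.0344]
tool_rot: [-0.0, 0.992, 0.123, -0.001]
contact_force: [1.0, -0.8, -0.2]
gripper_width: -0.004
grasp_force: 0.0
```

Emit:
{"api": "arm_command", "payload": {"commands": [0,0,-0.01,0,0,0,0,0,-0.018,-0.01,0,0,0,0,0,-0.018,-0.01,0,0,0,0,0,-0.018,-0.01,0,0,0,0,0,-0.018,-0.003,0,0,0,0,0,-0.018,0,0,0,0,0,0,-0.018,0,0,0,0,0]}}

```text
t: 5.15
eef_pos: [0.5267, -0.0303, 0.0349]
tool_rot: [0.001, 0.992, 0.123, -0.0]
contact_force: [-3.5, -0.9, 12.5]
gripper_width: 0.002
grasp_force: 6.0
```

Emit:
{"api": "arm_command", "payload": {"commands": [0,0.004,0,0,0,0,0,0,0.008,0,0,0,0,0,0,0.012,0,0,0,0,0]}}

```text
t: 5.45
eef_pos: [0.5292, -0.0404, 0.0348]
tool_rot: [-0.0, 0.992, 0.124, -0.0]
contact_force: [-3.1, 4.4, 11.6]
gripper_width: 0.006
grasp_force: 5.6
```

Emit:
{"api": "arm_command", "payload": {"commands": [0,0.004,0,0,0,0,0]}}

```text
t: 5.55
eef_pos: [0.5305, -0.0447, 0.0344]
tool_rot: [-0.0, 0.992, 0.124, -0.0]
contact_force: [-0.4, -0.7, -0.4]
gripper_width: -0.001
grasp_force: 0.0
```

Emit:
{"api": "arm_command", "payload": {"commands": [0,0,-0.01,0,0,0,0,0,-0.019,-0.01,0,0,0,0,0,-0.019,-0.01,0,0,0,0,0,-0.019,-0.01,0,0,0,0,0,-0.019,-0.003,0,0,0,0,0,-0.019,0,0,0,0,0,0,-0.019,0,0,0,0,0]}}

```text
t: 6.25
eef_pos: [0.526, -0.0273, 0.0347]
tool_rot: [0.0, 0.992, 0.123, -0.0]
contact_force: [-3.9, -0.7, 10.5]
gripper_width: -0.004
grasp_force: 5.6
```

Emit:
{"api": "arm_command", "payload": {"commands": [0,0.004,0,0,0,0,0,0,0.008,0,0,0,0,0,0,0.012,0,0,0,0,0,0,0.016,0,0,0,0,0]}}

```text
t: 6.65
eef_pos: [0.5294, -0.0415, 0.0347]
tool_rot: [-0.0, 0.992, 0.124, -0.0]
contact_force: [-3.7, 3.3, 8.7]
gripper_width: -0.004
grasp_force: 4.0
```

Emit:
{"api": "arm_command", "payload": {"commands": [0,0.003,-0.01,0,0,0,0,0,-0.03,-0.04,0,0,0,0,0,-0.03,-0.04,0,0,0,0,0,-0.03,-0.04,0,0,0,0]}}

```text
t: 7.05
eef_pos: [0.5229, -0.0128, 0.0749]
tool_rot: [0.0, 0.992, 0.124, 0.001]
contact_force: [-0.4, -0.2, -1.2]
gripper_width: -0.001
grasp_force: 0.0
```

Run:
```python
from h import *
print(get_obs()["eef_pos"])
b=read_camera("wrist");save(b,"b3.png",(60,120,420,300),2.2)
import pickle;pickle.dump(b,open("b3.pkl","wb"))
```

```text
[ 0.52290167 -0.01278364  0.07494185]
```

View pics/b3.png

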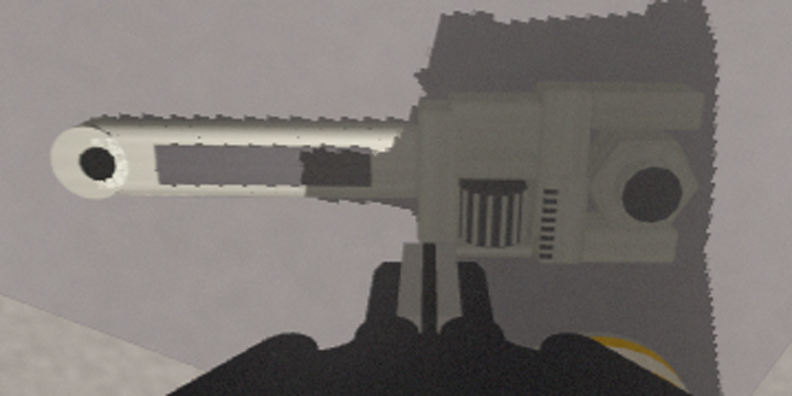

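The jaws now span crop rows 131 to 228, about 35 mm. I expect two or three more strokes.

Emit:
{"api": "arm_command", "payload": {"commands": [0,0.014,0,0,0,0,0,0,0.014,0.03,0,0,0,0,0,0.014,0.03,0,0,0,0,0,0.014,0.037,0,0,0,0,0,0.014,0.04,0,0,0,0,0,0.014,0.04,0,0,0,0]}}

```text
t: 7.7
eef_pos: [0.5258, -0.027, 0.0349]
tool_rot: [0.0, 0.992, 0.123, -0.0]
contact_force: [-2.9, -0.6, 4.0]
gripper_width: 0.001
grasp_force: 1.7
```

Emit:
{"api": "arm_command", "payload": {"commands": [0,0.004,0,0,0,0,0,0,0.008,0,0,0,0,0,0,0.012,0,0,0,0,0,0,0.016,0,0,0,0,0]}}

```text
t: 8.1
eef_pos: [0.5305, -0.0416, 0.0349]
tool_rot: [-0.0, 0.992, 0.124, 0.001]
contact_force: [0.2, 1.2, 2.3]
gripper_width: 0.002
grasp_force: 1.0
```

Emit:
{"api": "arm_command", "payload": {"commands": [0,0.003,-0.01,0,0,0,0,0,-0.016,-0.01,0,0,0,0,0,-0.016,-0.01,0,0,0,0,0,-0.016,-0.01,0,0,0,0,0,-0.016,-0.003,0,0,0,0,0,-0.016,0,0,0,0,0,0,-0.016,0,0,0,0,0]}}

```text
t: 8.8
eef_pos: [0.5259, -0.0273, 0.0347]
tool_rot: [0.0, 0.992, 0.123, -0.0]
contact_force: [-2.6, -0.1, 11.5]
gripper_width: 0.003
grasp_force: 5.6
```

Emit:
{"api": "arm_command", "payload": {"commands": [0,0.004,0,0,0,0,0,0,0.008,0,0,0,0,0,0,0.012,0,0,0,0,0,0,0.016,0,0,0,0,0]}}

```text
t: 9.2
eef_pos: [0.5286, -0.0412, 0.0347]
tool_rot: [-0.0, 0.992, 0.124, -0.001]
contact_force: [-5.6, 3.1, 12.3]
gripper_width: -0.001
grasp_force: 6.4
```

Emit:
{"api": "arm_command", "payload": {"commands": [0,0.003,-0.01,0,0,0,0,0,-0.016,-0.01,0,0,0,0,0,-0.016,-0.01,0,0,0,0,0,-0.016,-0.01,0,0,0,0,0,-0.016,-0.003,0,0,0,0,0,-0.016,0,0,0,0,0,0,-0.016,0,0,0,0,0]}}

```text
t: 9.9
eef_pos: [0.526, -0.0272, 0.0347]
tool_rot: [0.0, 0.992, 0.123, -0.0]
contact_force: [-2.9, 0.6, 12.3]
gripper_width: 0.001
grasp_force: 5.6
```

Emit:
{"api": "arm_command", "payload": {"commands": [0,0.004,0,0,0,0,0,0,0.008,0,0,0,0,0,0,0.012,0,0,0,0,0]}}

```text
t: 10.2
eef_pos: [0.5279, -0.0368, 0.0348]
tool_rot: [-0.001, 0.992, 0.124, -0.001]
contact_force: [-7.7, 5.7, 17.5]
gripper_width: -0.002
grasp_force: 8.4
```

Emit:
{"api": "arm_command", "payload": {"commands": [0,0.003,-0.01,0,0,0,0,0,-0.024,-0.04,0,0,0,0,0,-0.024,-0.04,0,0,0,0,0,-0.024,-0.04,0,0,0,0]}}

```text
t: 10.6
eef_pos: [0.5234, -0.0151, 0.0747]
tool_rot: [0.0, 0.992, 0.124, 0.001]
contact_force: [0.6, -0.4, 0.0]
gripper_width: -0.0
grasp_force: 0.0
```

Run:
```python
from h import *
print(get_obs()["eef_pos"])
b=read_camera("wrist");save(b,"b4.png",(225,140,405,260),4.4)
```

```text
[ 0.52337519 -0.01512352  0.07467713]
```

View pics/b4.png

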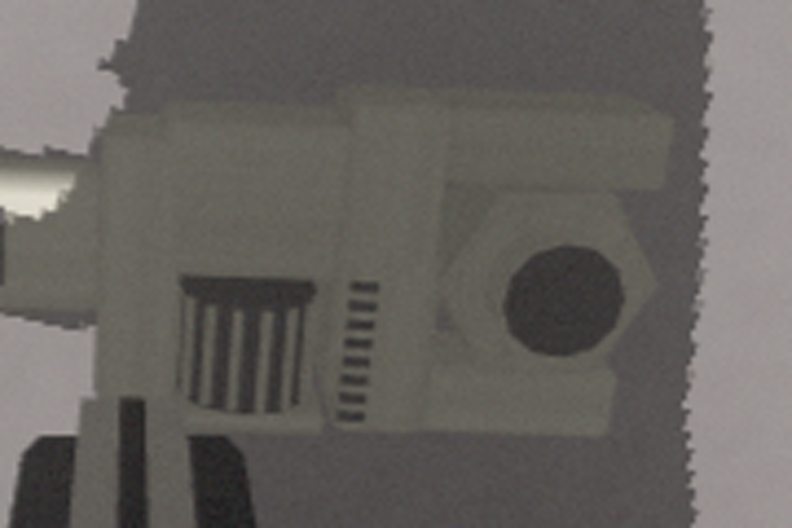

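The jaws are now at crop rows 188 and 368, about 32.3 mm, so nearly snug. I'll make one more stroke to make sure they are tight.

Emit:
{"api": "arm_command", "payload": {"commands": [0,0.012,0,0,0,0,0,0,0.012,0.03,0,0,0,0,0,0.012,0.03,0,0,0,0,0,0.012,0.037,0,0,0,0,0,0.012,0.04,0,0,0,0,0,0.012,0.04,0,0,0,0]}}

```text
t: 11.25
eef_pos: [0.5257, -0.0267, 0.0349]
tool_rot: [0.0, 0.992, 0.124, -0.0]
contact_force: [-1.7, -1.2, 3.9]
gripper_width: -0.003
grasp_force: 1.6
```

Emit:
{"api": "arm_command", "payload": {"commands": [0,0.004,0,0,0,0,0,0,0.008,0,0,0,0,0,0,0.012,0,0,0,0,0]}}

```text
t: 11.55
eef_pos: [0.5296, -0.0377, 0.035]
tool_rot: [-0.0, 0.992, 0.124, 0.001]
contact_force: [-0.9, 3.9, 7.0]
gripper_width: -0.002
grasp_force: 3.1
```

Emit:
{"api": "arm_command", "payload": {"commands": [0,0.004,-0.01,0,0,0,0,0,-0.012,-0.04,0,0,0,0,0,-0.012,-0.04,0,0,0,0,0,-0.012,-0.04,0,0,0,0]}}

```text
t: 11.95
eef_pos: [0.5264, -0.0272, 0.0752]
tool_rot: [0.0, 0.992, 0.123, 0.001]
contact_force: [0.2, -0.3, 0.0]
gripper_width: 0.0
grasp_force: 0.0
```

Run:
```python
from h import *
print(get_obs()["eef_pos"])
b=read_camera("wrist");save(b,"b5.png",(30,130,430,280),2)
import pickle;pickle.dump(b,open("b5.pkl","wb"))
```

```text
[ 0.52643115 -0.02722797  0.07515614]
```

View pics/b5.png

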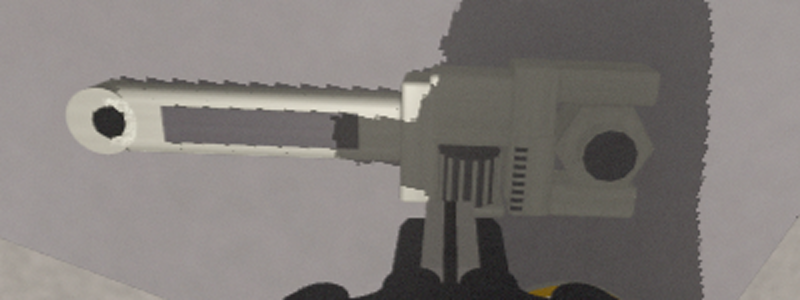

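```bash
cat > plan.py <<'E'
from h import *
import sys
from scipy.spatial.transform import Rotation as R
def plan(N,H,th_list,yoff,xb=.135,z=.015):
    o=get_obs();q=o["tool_rot"];T=R.from_quat(np.r_[q[1:],q[0]])
    x=N-H;x/=np.linalg.norm(x);a0=np.arctan2(x[1],x[0])
    print("wrench deg",np.degrees(a0),"hole dist",np.linalg.norm(N-H),"eef",o["eef_pos"])
    for th in th_list:
        a=a0-th;X=np.array([np.cos(a),np.sin(a)]);Y=np.array([-X[1],X[0]])
        p=np.r_[N-xb*X+yoff*Y,z]
        d=T.inv().apply(p-o["eef_pos"]);print(round(th,2),p.round(3),"tool shift",d.round(4))
E
python3 - <<'E'
from plan import *
import pickle
b=pickle.load(open("b5.pkl","rb"))
f=lambda u,v,z:ray(b,30+u/2,130+v/2,z)[:2]
N=f(605,145,.03);H=f(109,121,.024);print(N,H)
print([f(x,y,z) for x,y,z in[(165,123,.024),(335,132,.024)]])
N=(N+[.546,-.082])/2
plan(N,H,[0],-.045)
plan(N,H,np.arange(0,.9,.1),-.025)
E
```

```text
[ 0.54976658 -0.08102512] [0.51163961 0.10003121]
[array([0.51598156, 0.07963792]), array([0.52808739, 0.01718218])]
wrench deg -78.70981468557002 hole dist 0.18512629680094292 eef [ 0.5258072  -0.02753978  0.07440197]
0 [0.477 0.042 0.015] tool shift [-0.03   -0.0794  0.0593]
wrench deg -78.70981468557002 hole dist 0.18512629680094292 eef [ 0.5258072  -0.02753978  0.07440197]
0.0 [0.497 0.046 0.015] tool shift [-0.01   -0.0784  0.0593]
0.1 [0.51  0.05  0.015] tool shift [ 0.0037 -0.0795  0.0593]
0.2 [0.523 0.054 0.015] tool shift [ 0.0174 -0.0793  0.0593]
0.3 [0.537 0.055 0.015] tool shift [ 0.031  -0.0777  0.0593]
0.4 [0.551 0.056 0.015] tool shift [ 0.0444 -0.0747  0.0593]
0.5 [0.564 0.055 0.015] tool shift [ 0.0575 -0.0705  0.0593]
0.6 [0.578 0.052 0.015] tool shift [ 0.07   -0.0649  0.0594]
0.7 [0.591 0.049 0.015] tool shift [ 0.0819 -0.0581  0.0594]
0.8 [0.604 0.044 0.015] tool shift [ 0.0931 -0.0502  0.0594]
```

Emit:
{"api": "arm_command", "payload": {"commands": [-0.03,-0.04,0,0,0,0,0,-0.03,-0.079,0,0,0,3,0,-0.03,-0.079,0.03,0,0,3,0,-0.03,-0.079,0.055,0,0,3,0,-0.03,-0.079,0.059,0,0,3,0,-0.03,-0.079,0.059,0,0,3,0,-0.03,-0.079,0.059,0,0,3,0]}}

```text
t: 12.7
eef_pos: [0.4779, 0.0423, 0.0158]
tool_rot: [0.0, 0.995, 0.097, 0.0]
contact_force: [-0.0, 0.1, -0.2]
gripper_width: -0.002
grasp_force: 0.0
```

Run:
```python
from plan import *
o=get_obs();print(o["contact_force"],o["eef_pos"])
N=np.array([.548,-.0815]);H=np.array([.5116,.1])
plan(N,H,np.arange(0,.95,.1),-.025,xb=.135)
```

```text
[-0.0169909   0.06280634 -0.23401206] [0.47787649 0.04227356 0.01578524]
wrench deg -78.65971697287353 hole dist 0.1851140459284492 eef [0.47787649 0.04227356 0.01578524]
0.0 [0.497 0.046 0.015] tool shift [0.0194 0.0001 0.0008]
0.1 [0.51  0.05  0.015] tool shift [ 0.033  -0.0018  0.0008]
0.2 [0.523 0.054 0.015] tool shift [ 0.0467 -0.0023  0.0008]
0.3 [0.537 0.055 0.015] tool shift [ 0.0604 -0.0014  0.0008]
0.4 [0.551 0.056 0.015] tool shift [0.074  0.0008 0.0008]
0.5 [0.564 0.055 0.015] tool shift [0.0872 0.0044 0.0008]
0.6 [0.578 0.053 0.015] tool shift [0.1    0.0093 0.0008]
0.7 [0.591 0.049 0.015] tool shift [0.1123 0.0154 0.0008]
0.8 [0.604 0.044 0.015] tool shift [0.1239 0.0227 0.0008]
0.9 [0.616 0.038 0.015] tool shift [0.1347 0.0312 0.0009]
```

Emit:
{"api": "arm_command", "payload": {"commands": [0.01,0,0,0,0,0,0,0.019,0,0,0,0,0,0,0.026,-0.001,0,0,0,3,0,0.033,-0.002,0,0,0,6,0,0.04,-0.002,0,0,0,8.5,0,0.047,-0.002,0,0,0,11,0,0.053,-0.002,0,0,0,14,0,0.06,-0.001,0,0,0,17,0]}}

```text
t: 13.5
eef_pos: [0.534, 0.0558, 0.0153]
tool_rot: [0.0, 0.999, -0.051, -0.002]
contact_force: [-7.8, 1.7, 4.8]
gripper_width: -0.001
grasp_force: 4.0
```

Run:
```python
from plan import *
o=get_obs();print(o["contact_force"],o["eef_pos"],o["torque"])
b=read_camera("side");save(b,"s6.png",(200,130,380,240),4.4)
N=np.array([.548,-.0815]);H=np.array([.5116,.1])
plan(N,H,np.arange(.3,1,.1),-.025,xb=.135)
```

```text
[-7.75946705  1.70885358  4.82944217] [0.53402356 0.05583025 0.01532215] [0.32534039 1.67329248 0.01892004]
wrench deg -78.65971697287353 hole dist 0.1851140459284492 eef [0.53591082 0.05595251 0.01550915]
0.3 [0.537 0.055 0.015] tool shift [0.001  0.0005 0.0005]
0.4 [0.551 0.056 0.015] tool shift [ 0.0146 -0.0014  0.0005]
0.5 [0.564 0.055 0.015] tool shift [ 0.0283 -0.0019  0.0004]
0.6 [0.578 0.053 0.015] tool shift [ 0.042  -0.001   0.0004]
0.7 [0.591 0.049 0.015] tool shift [0.0556 0.0012 0.0004]
0.8 [0.604 0.044 0.015] tool shift [0.0688 0.0048 0.0003]
0.9 [0.616 0.038 0.015] tool shift [0.0817 0.0097 0.0003]
```

View pics/s6.png

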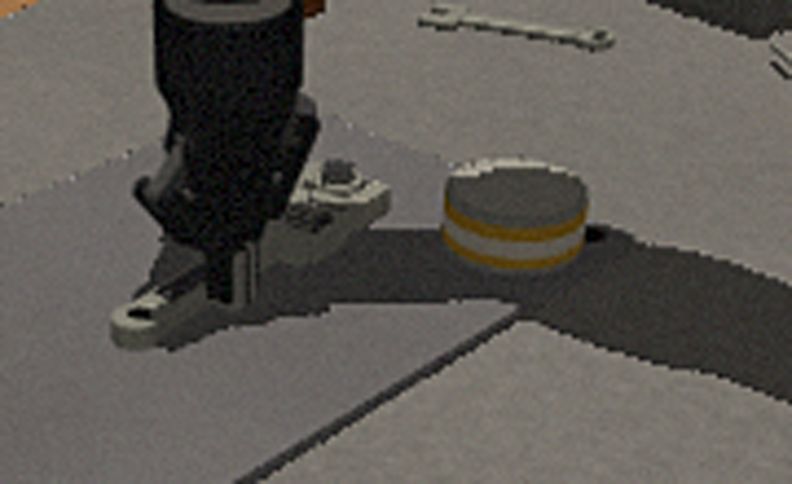

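The side view shows the finger on the handle's robot-side (-y) flank, with the wrench turning and the flat tin clear. I continue the push.

Emit:
{"api": "arm_command", "payload": {"commands": [0.008,-0.001,0,0,0,3,0,0.015,-0.001,0,0,0,6,0,0.022,-0.002,0,0,0,9,0,0.028,-0.002,0,0,0,11.5,0,0.035,-0.002,0,0,0,14.5,0,0.042,-0.001,0,0,0,17,0,0.049,0,0,0,0,20,0,0.055,0.001,0,0,0,23,0]}}

```text
t: 14.35
eef_pos: [0.5897, 0.0501, 0.0153]
tool_rot: [-0.0, 0.969, -0.249, -0.002]
contact_force: [-4.9, 2.9, 2.1]
gripper_width: 0.001
grasp_force: 3.0
```

Emit:
{"api": "arm_command", "payload": {"commands": [0.005,0.001,0,0,0,2,0,0.005,0.001,0,0,0,2,0,-0.02,0,0,0,0,2,0,-0.03,0,0,0,0,2,0,-0.03,0,-0.06,0,0,2,0,-0.03,0,-0.11,0,0,2,0,-0.1,0,-0.15,0,0,2,0]}}

```text
t: 15.05
eef_pos: [0.5346, 0.0806, 0.149]
tool_rot: [-0.001, 0.963, -0.268, 0.005]
contact_force: [-0.1, 2.0, 0.3]
gripper_width: -0.001
grasp_force: 0.0
```

Run:
```python
from plan import *
o=get_obs();print(o["contact_force"],o["eef_pos"])
b=read_camera("wrist");t=read_camera("top")
import pickle;pickle.dump((b,t),open("e.pkl","wb"))
C=np.zeros((600,800,3),np.uint8)
C[:300,:400]=cv2.resize(b["img"][:,:,::-1],(400,300))
C[:,400:]=cv2.resize(t["img"][140:260,250:330,::-1],(400,600),interpolation=cv2.INTER_CUBIC);cv2.imwrite("pics/e.png",C)
```

```text
[-0.05898409  2.03748956  0.28621389] [0.53458944 0.08058261 0.14897771]
```

View pics/e.png

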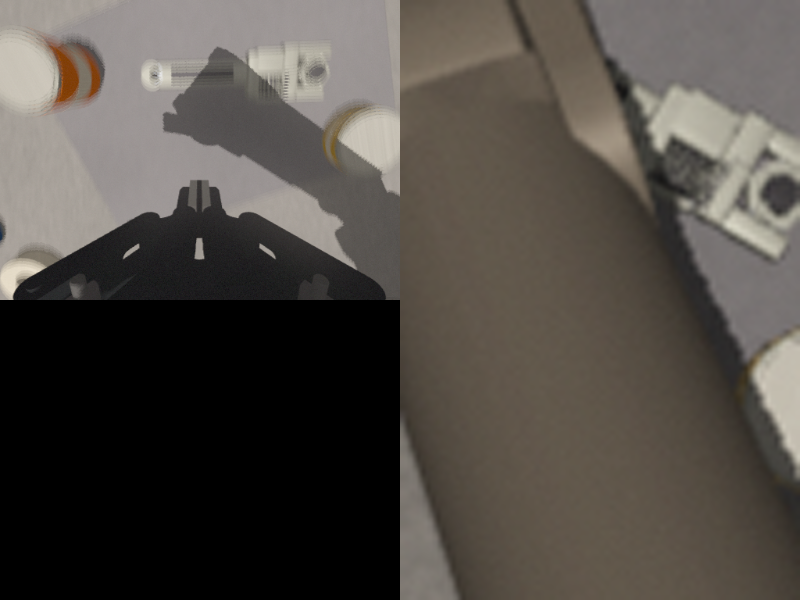

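The wrist view (blurred by motion) shows the wrench still around the nut, with the handle hole at wrist view (156,75) and the nut at (316,71). Both tins are standing. That was the tenth picture, so from here I measure by code on a still frame.

Run:
```python
from plan import *
import pickle
b,t=pickle.load(open("e.pkl","rb"));s=1.28
def ang(c,h,n):
    H=ray(c,*h,.024)[:2];N=ray(c,*n,.03)[:2];x=N-H;return H.round(4),N.round(4),np.degrees(np.arctan2(x[1],x[0])),np.linalg.norm(x)
print(ang(b,(156*s,75*s),(316*s,71*s)))
b=read_camera("wrist");o=get_obs();print(o["eef_pos"],np.abs(o["joint_vel"]).max())
pickle.dump(b,open("e2.pkl","wb"))
g=b["img"].mean(2)
# bright (steel) pixels near the wrench, back-projected to the plate
m=(g>np.percentile(g[:180],90)).astype(np.uint8)
n,l,st,ce=cv2.connectedComponentsWithStats(m)
for i in np.argsort(-st[1:,4])[:6]+1:print(st[i],ce[i].round(1))
print(proj(b,[.548,-.0815,.03]))
d=g[60:130,170:450];print(np.round(d[::6,::10]).astype(int))
```

```text
(array([0.6359, 0.0801]), array([ 0.5429, -0.0823]), np.float64(-119.80538647232794), np.float64(0.18709329830031207))
[0.52921468 0.08423868 0.14724812] 0.06284581962533972
[   0   21   70   94 4807] [32.3 69.7]
[ 440  131   65   75 2859] [475.3 165. ]
[   0  322   64   49 1407] [ 23.8 340.4]
[183  65  85  30 935] [209.5  80. ]
[322  50  33  41 635] [333.3  69.3]
[503 135   8  54 107] [506.2 161.3]
[405.50144512  77.85971392]
[[151 153 154 152 153 153 156 152 154 153 152  88 129 152 152  99 191 191
  187 184 189 179  95 181 179 153 153 151]
 [151 154 198 201 154 157 157 161 163 164 147 107 108 164 177 114 191 195
  187 184 190 179  98 163  99 175 153 153]
 [149 155 202 191 193 191 121 117 117 115  70  68  68  69 194 132 192 196
  190 184 191 178 179 109 102  99 153 151]
 [149 153 203  80 202 199 121 121 117 115  66  63  66  65 109 146 192 197
  189 181 187 184 180 109 101 120 151 155]
 [152 154 210  85 208 207 121 121 118 112  68  62  65  65 105 100 193 106
  116 147 116 181 179 112 105 168 151 152]
 [152 154 206 215 210 208 206 202 197 101  96 100 101  96  99  98 190 134
  110 155 120 180 173 176 177 152 151 150]
 [154 152 156 148 152 153 155 154 154  87  90  86  86  87  89 101 104 150
  108 121 110 178 104 156 139 151 151 150]
 [151 151 154 152 156 155 153 153  89  87  84  87  87  86  84 101 102  92
  127 112 134 175 184 181 179 149 152 151]
 [154 151 152 152 151 154 153 151  88  86  85  84  86  84  83  94  96  87
   90 104 183 154 191 187 183 151 153 151]
 [153 154 153 151 153 154 152  89  86  87  82  85  88  81  83  84  85  88
   87 150 150 150 148 151 151 152 150 151]
 [155 153 153 150 154 151  86  89  86  85  83  83  82  85  81  83  84  86
   85 151 148 152 152 151 154 151 148 149]
 [151 152 151 152 152 152  90  90  84  81  80  79  83  84  79  80  82  83
   84  84 151 150 150 152 151 151 150  92]]
```

Run:
```python
from plan import *
import pickle
b=pickle.load(open("e2.pkl","rb"));g=b["img"].mean(2)
r=g[66:96,184:220]<130;ys,xs=np.nonzero(r&(np.add.outer((np.arange(30)-15)**2,(np.arange(36)-17)**2)<100));h=(xs.mean()+184,ys.mean()+66)
H=ray(b,*h,.018)[:2]
N=np.array([.547,-.082]);x=N-H;print(h,H,np.degrees(np.arctan2(x[1],x[0])),np.linalg.norm(x))
# jaw inner edges: column profile between nut and tips
for c in (395,405,412,420):print(c,g[50:112:2,c].astype(int))
o=get_obs();print(o["t"],o["contact_force"],o["eef_pos"])
```

```text
(np.float64(199.59712230215828), np.float64(79.81294964028777)) [0.64230634 0.07931057] -120.57566232271725 0.1873616783906496
395 [177 183 182 170 100 157 184 171 181 179 178 143 142  98 127 127  97 102
 126 179 179 178 173 176 168 184 182 182 186 190 172]
405 [174 177 179 166 149 175 176 134 138 103 105 106 105 104 106 106 106 105
 104 152 171 176 177 132 169 183 180 179 183 185 167]
412 [173 176 177 149 175 176 174 151 103 102 104  99 102 100 103  99 101 103
 100 169 175 176 206 136 171 179 180 178 181 184 166]
420 [172 173 175 163 114 153 156 172 174 173 153  99  99 115 119 171 166 168
 154 152 152 149 151 150 153 150 148 151 151 151 152]
15.2 [ 0.12935592 -0.17191862 -0.55946626] [0.52921468 0.08423868 0.14724812]
```

```bash
python3 -c "
from station import hand_in
print(hand_in())"
```

```text
the job is handed in; nothing more can be done
None
```

I closed the jaws onto the nut (about 32 mm, measured before the swing), swung the wrench about 0.76 rad (roughly 43°) clockwise, left it around the nut with the robot clear and both tins standing, and handed the job in; no verdict was returned.

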